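# Find the setting blade that fits the vice gap by feel

### The arm

A 6-joint arm with a two-finger parallel gripper is mounted at the origin on the work surface. World frame = base frame: x ahead of the robot, y to its left, z up, the work surface at z = 0. Lengths are in m, angles in rad, forces in N, time in s.
With the tool pointing down it reaches from about 0.3 to 0.775 m from the base axis. Payload 14.6 kg.
Tool frame: the origin (TCP) lies midway between the tips of the shut fingers; the grasp point (between the pads) lies 19 mm behind it; z points along the fingers, y is the line along which they close (so a half turn about z gives the same grasp; the last joint's range is limited). The gripper opens to 94 mm and grips with 3 to 60 N. Pads are 16 mm wide; open, the fingers measure 119 mm over their backs; the gripper's body (75 mm by 177 mm) begins 78 mm behind the grasp point.
Start: joints at [-1.202, 0.3, 1.521, -0, 1.321, -0.067], TCP at [0.232, -0.499, 0.205] pointing down, gripper open.
Joint ranges: [-3.03, 3.03], [-0.79, 2.21], [0.23, 2.52], [-1.04, 4.18], [0, 3.07], [-2.55, 2.55]. Speed limits (rad/s): [2.22, 2.22, 2.57, 3.14, 3.14, 3.14].

### API

Orientations are given as a unit quaternion [x, y, z, w].
In Python, from workcell import r gives the robot as it stands.
- The arm moves only by the shell command python3 -m creep 'ROWS'. ROWS is JSON, a list of rows, each an object with "fingers": the gripper's target within -1 to 1 (fully open at 1, half-way at 0, shut at -1); "offset": the shift along the tool's x, y, z normalised to -1 to 1, where 1 is 0.2 m, a list of three; "rotation": the turn, a rotation vector about the tool's x, y, z normalised to -1 to 1, where 1 is 1.5 rad, a list of three. In form: [{"fingers": fingers, "offset": [dx, dy, dz], "rotation": [rx, ry, rz]}, ...]. A call has 1 to 12 rows; each row is the pose to reach, as a shift and turn from the pose commanded when the call began, along the tool's axes at that moment; what a row does not reach only later rows make up. A row lasts 1/10 s, in which the tool goes at most 50 mm and 8.59 degrees, less where a joint would pass 70% of its speed; a pose out of reach is approached as far as the arm can. A call with a number of a shift or a turn outside -1 to 1 is refused whole. A call with a gripper value outside its range is refused whole. The fingers move at their own pace and stop on an object; the grip force is fixed at half the most. Time passes only in rows, so rows that repeat a pose let the fingers close. It gives the time, the measured TCP pose, the force, the opening and the grip force at its end, in the units of the state.
- r.observe(): the state, without advancing time (a new reading comes with each control period).
- r.grab_frame(name): name is "scene" or "side" or "wrist"; returns (picture, depth): 480x640x3 uint8, blue, green, red; 480x640 float32, m along the optical axis (not along the pixel's ray), 0 where there is no reading.
- r.calibration(name): a dict with "intrinsics" (3x3 intrinsics, pixels), "R" (3x3) and "t" (3): a world point X has camera coordinates R X + t. Camera axes: x right, y down, z forward; pixel columns grow to the right and rows downward; lengths in m; the calibration is good to about 2 mm. A picture is of the moment at which its call begins: read the wrist's pose just before it. calibration takes no time and is no camera call; for the wrist camera it gives the pose at the moment of the call.
- r.sign_off(): hands the job in; it is judged then, once.
The state is a dict: "time_s": time; "joint_pos": joint angles; "joint_velocities": joint speeds; "tau": joint torques, N m; "ee_pos": TCP position; "tool_rot": TCP orientation; "ft_force": force on the tool from outside, world axes, zero at the start; "ft_torque": the same for the moment, N m; "width": finger opening in m; "grip_force": force on a finger pad.
Only numpy, scipy, OpenCV 4.12 (cv2) and the standard library are available. Lean on these libraries where they do the work, as an engineer would, in place of code of your own. Each camera call takes 0.05 s, during which the arm holds its last target. There are 200 camera calls.

### The job

The opening of the little bench vice is not known: find by feel which of the three setting blades in the rack fits it, sliding a blade gently down between the two cheeks: a blade that is too thick will not go in, one that is too thin goes in without any drag, and the right one slides in with a drag and stays where you leave it. Leave the right blade standing upright in the gap, with about half of its length pushed down between the cheeks and lips so that it holds there by itself with the handle clear above the vice, and the other two blades hanging in the rack. Never force a blade against the vice, and leave the other things on the bench alone.

Things in the scene. Friction and masses are not known exactly. Their poses are not given: they have to be found in the camera images.
- vice_gap (a point): gap of the grey bench vice (fixed to the bench): point on the fixed steel cheek's face, midway along the cheeks, at the mouth of the parallel part of the gap, 67 mm above the bench. z up; x squarely across the gap, from the fixed to the spring cheek; y along the cheeks (44 mm long). From here down the faces are parallel and upright for 27 mm, then free space to 20 mm above the bench.
- vice_lips (a point): the lead-in lips of the same vice: point 12 mm above vice_gap (79 mm above the bench), same axes. Between the two points each cheek's lip leans outwards by 4 mm. Nothing of the vice is higher than this.
- vice: the same vice, origin on the bench right under vice_gap, same axes. Fixed cheek rigid at x = 0; the spring cheek's face stands at an unknown x of 2.8 to 8.2 mm, needs 2 N to start yielding outwards, 1.5 N more per mm, and meets a hard stop after 2.6 mm. Too thick a blade sticks in the lips; a fitting one drags steadily (2 to 8 N; up to 15 N in the lips); too thin a one does not drag and would drop. If two blades drag, either is right.
- rack: the wooden blade rack, fixed to the bench, 52 x 200 x 65 mm (x, y, z), origin at the centre of its underside. In its top are three slots at y = -66, 0 and +66 mm, each 13 mm (x) by 29 mm (y), 60 mm deep. A blade in a slot hangs from its handle, whose underside rests on the rack's top.
- blade_thin_handle (a point): centre of the grey handle of the thin blade, which starts in any one slot of the rack. Handle 24 mm (x) by 30 mm (y) by 36 mm high (the wider, the thicker the blade). From mid-underside, 18 mm below this point, a steel blade 5 mm thick (x), 24 mm wide (y), 55 mm long points down; rounded tip 73 mm below this point. About 60 g. A half turn about z changes nothing.
- blade_mid_handle (a point): centre of the grey handle of the mid blade, which starts in any one slot of the rack. Handle 24 mm (x) by 42 mm (y) by 36 mm high (the wider, the thicker the blade). From mid-underside, 18 mm below this point, a steel blade 7 mm thick (x), 24 mm wide (y), 55 mm long points down; rounded tip 73 mm below this point. About 60 g. A half turn about z changes nothing.
- blade_thick_handle (a point): centre of the grey handle of the thick blade, which starts in any one slot of the rack. Handle 24 mm (x) by 54 mm (y) by 36 mm high (the wider, the thicker the blade). From mid-underside, 18 mm below this point, a steel blade 9 mm thick (x), 24 mm wide (y), 55 mm long points down; rounded tip 73 mm below this point. About 60 g. A half turn about z changes nothing.
- model: a white plaster tooth model, 64 mm across and 25 mm high; a bystander, loose. Origin at the centre of its underside.
- jar: a small amber jar, 52 mm across, 60 mm high; a bystander, loose. Origin at the centre of its underside.
- casting_ring: an upright dark steel ring, 52 mm across, 50 mm high; a bystander, loose. Origin at the centre of its underside.
- spatula: a spatula lying on the bench, 170 mm long; a bystander, loose.
- mug: a white mug, 90 mm high; a bystander, loose. Origin at the centre of its underside.
- tray: an empty orange parts tray 100 x 140 x 35 mm; a bystander, loose. Origin at the centre of its underside.
- flask: a white bottle, 48 mm across, 110 mm high; a bystander, loose. Origin at the centre of its underside.
There are look-alikes about, which are no part of the job. What is shaped like the rack but yellow is not meant.

How it is judged:
By the outcome, as a careful person would: the job done as asked, in the order asked, and still so for the second after the job is handed in, with the robot touching nothing.
It also fails if it takes over 72 s, if anything falls off the work surface, if the arm or the gripper's body presses on something with over 40 N, if the wrist force passes 120 N, or if a joint passes its speed limit or range.

## Working session

There is one attempt and no reset: what is moved stays moved. The work goes in short steps, Python scripts to look and compute and a shell command to move; the robot and the scene stay as the last step left them, time stands still between calls to the robot, and variables do not carry over. Pictures are saved under pics/ and viewed, at most 10 in all, crops included, and the job is handed in when it is done.

```bash
ls; mkdir -p pics
cat > h.py <<'E'
import numpy as np, cv2
from workcell import r
def grab(n):
    c=r.calibration(n); im,d=r.grab_frame(n)
    return im,d,c
def pts(d,c):
    K,R,t=[np.array(c[k],float) for k in("intrinsics","R","t")]
    v,u=np.mgrid[:480,:640]
    p=np.stack([(u-K[0,2])/K[0,0]*d,(v-K[1,2])/K[1,1]*d,d],-1)
    return (p-t)@R   # R^T(p-t)
def ray(c,u,v,z):
    K,R,t=[np.array(c[k],float) for k in("intrinsics","R","t")]
    o=-R.T@t; w=R.T@np.linalg.solve(K,[u,v,1]); return o+w*(z-o[2])/w[2]
E
python3 - <<'E'
from h import *
s=r.observe(); print({k:np.round(v,3).tolist() for k,v in s.items()})
for n in("scene","side"):
    im,d,c=grab(n); cv2.imwrite(f"pics/{n}0.png",im); np.savez(f"{n}0.npz",im=im,d=d,**c)
    print(n,-np.array(c["R"]).T@c["t"])
E
```

```text
pics
{'time_s': 0.0, 'joint_pos': [-1.202, 0.3, 1.522, -0.0, 1.321, -0.067], 'joint_velocities': [-0.002, -0.0, 0.0, 0.001, 0.0, 0.0], 'tau': [0.001, -53.18, -35.273, 0.071, 0.024, -0.0], 'ee_pos': [0.232, -0.498, 0.205], 'tool_rot': [0.976, 0.216, -0.0, -0.001], 'ft_force': [0.015, -0.134, 0.005], 'ft_torque': [-0.046, 0.0, 0.04], 'grip_force': 0.0, 'width': 0.094}
scene [1.57297717 0.03271809 0.86161072]
side [0.38954015 0.95006577 0.64514588]
```

View pics/scene0.png

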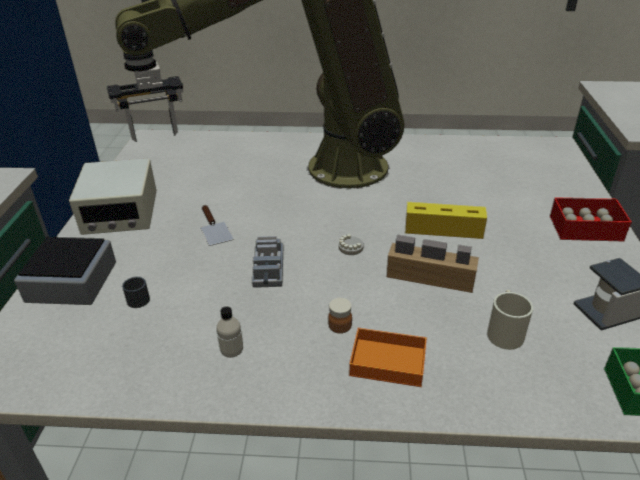

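View pics/side0.png

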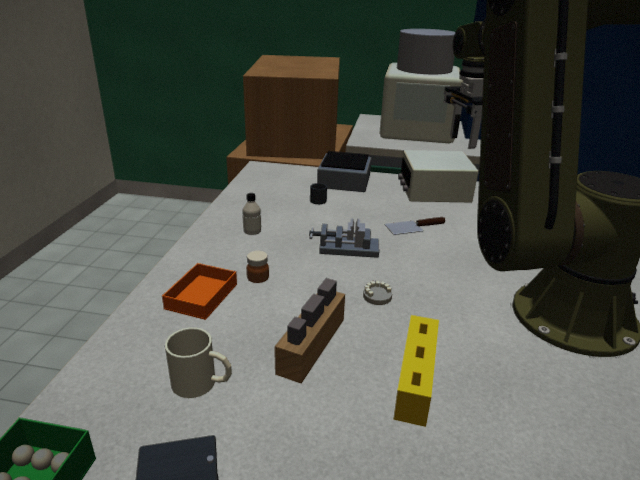

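The scene view shows the wooden rack at (432,268), with grey handles at (405,244), (434,250) and (464,255). Its look-alike is the yellow rack at (445,219), which I reject by colour. The grey vice is at (268,262); the grey boxes at (68,270) and (115,195) aren't vices.

Run:
```python
from h import *
P=[];C=[]
for n in("scene","side"):
    z=np.load(n+"0.npz"); c={k:z[k] for k in("intrinsics","R","t")}
    p=pts(z["d"],c); ok=z["d"]>0
    P.append(p[ok]);C.append(z["im"][ok])
    if n=="scene":
        print("bench z",np.median(p[300:320,180:210,2]))
        print("rack px",p[268,432],"vice px",p[262,268])
        for u,v in((405,244),(434,250),(464,255)): print(p[v-3:v+4,u-3:u+4].reshape(-1,3).mean(0))
        cv2.imwrite("pics/crop.png",np.hstack([cv2.resize(z["im"][225:300,380:490],None,fx=3.6,fy=4),cv2.resize(z["im"][225:300,230:320],None,fx=4,fy=4)]))
P=np.vstack(P);C=np.vstack(C)
np.savez("cloud.npz",P=P,C=C)
rk=P[:,:]
g=lambda lo,hi,cx,cy,rad:P[(P[:,2]>lo)&(P[:,2]<hi)&(np.hypot(P[:,0]-cx,P[:,1]-cy)<rad)]
z=np.load("scene0.npz")
c={k:z[k] for k in("intrinsics","R","t")}; p=pts(z["d"],c)
cx,cy=p[250,434,:2]
h=g(.075,.12,cx,cy,.13); print("handles z max",np.percentile(h[:,2],98))
top=g(.090,.108,cx,cy,.13)
from scipy.cluster.hierarchy import fcluster,linkage
L=fcluster(linkage(top[:,:2],"single"),.012,"distance")
for l in set(L):
    q=top[L==l]
    if len(q)>20: print("handle",cv2.minAreaRect((q[:,:2]*1000).astype(np.float32)),len(q))
q=g(.01,.07,cx,cy,.16); print("rack",cv2.minAreaRect((q[:,:2]*1000).astype(np.float32)))
cx,cy=p[262,268,:2]
for lo,hi in((.012,.05),(.05,.07),(.07,.09)):
    q=g(lo,hi,cx,cy,.1); print("vice",lo,cv2.minAreaRect((q[:,:2]*1000).astype(np.float32)),len(q))
```

```text
bench z 0.0010250257751969307
rack px [0.55125573 0.20404275 0.05106876] vice px [ 0.5384018  -0.17048502  0.04409687]
[0.52108513 0.14197688 0.09385977]
[0.5570465  0.20223269 0.10592451]
[0.55172168 0.26999641 0.09067054]
handles z max 0.10347760144614435
handle ((542.509765625, 271.4056091308594), (34.06650924682617, 31.486589431762695), 77.27977752685547) 374
handle ((512.1587524414062, 144.1842803955078), (47.85141372680664, 31.740917205810547), 77.32342529296875) 425
handle ((526.4986572265625, 207.54769897460938), (57.49460220336914, 30.814865112304688), 75.11518859863281) 574
rack ((527.505126953125, 207.36419677734375), (205.7197265625, 62.58837127685547), 76.96037292480469)
vice 0.012 ((524.318603515625, -172.79718017578125), (170.15719604492188, 77.21102142333984), 5.581075191497803) 1763
vice 0.05 ((517.843505859375, -173.9974365234375), (127.00352478027344, 66.54707336425781), 5.721401214599609) 822
vice 0.07 ((496.61181640625, -176.81436157226562), (31.6047420501709, 49.486297607421875), 0.7893675565719604) 224
```

View pics/crop.png

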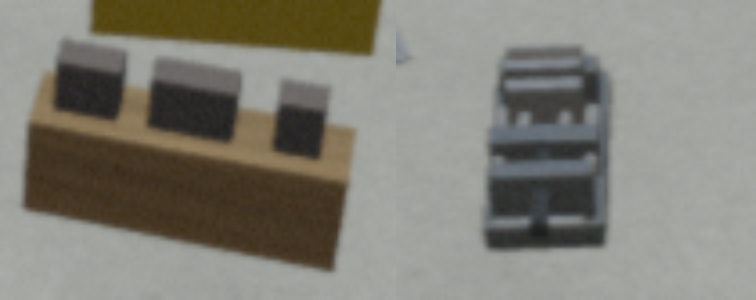

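The crop confirms it: the wooden rack holds the mid blade on the left (y−), the thick one in the middle and the thin one on the right. The vice jaws are the raised plates. I'll go above the vice for a close look on the way, then take the mid blade first because it tells me the most.

```bash
cat >> h.py <<'E'
from scipy.spatial.transform import Rotation as Ro
def to(x,y,z,yaw):
    "tool down, closing line (tool y) at yaw deg in world; prints normalised shift and turn"
    s=r.observe(); R0=Ro.from_quat(s["tool_rot"]); a=np.radians(yaw)
    best=None
    for f in(0,np.pi):
        ty=np.array([np.cos(a+f),np.sin(a+f),0]); tz=np.array([0,0,-1.]); tx=np.cross(ty,tz)
        rv=(R0.inv()*Ro.from_matrix(np.stack([tx,ty,tz],1))).as_rotvec()
        if best is None or np.linalg.norm(rv)<np.linalg.norm(best): best=rv
    o=R0.inv().apply(np.array([x,y,z])-s["ee_pos"])
    print("offset",np.round(o/.2,4),"rot",np.round(best/1.5,4),"t",round(s["time_s"],2))
E
python3 -c "
from h import *
to(.49,-.175,.26,5.6)"
```

```text
offset [ 1.8516 -0.9217 -0.2741] rot [-6.000e-04 -5.000e-04 -8.219e-01] t 0.1
```

```bash
python3 -m creep '[{"fingers":1,"offset":[0.93,-0.46,-0.274],"rotation":[0,0,-0.41]},{"fingers":1,"offset":[0.93,-0.46,-0.274],"rotation":[0,0,-0.41]},{"fingers":1,"offset":[0.93,-0.46,-0.274],"rotation":[0,0,-0.41]},{"fingers":1,"offset":[0.93,-0.46,-0.274],"rotation":[0,0,-0.41]},{"fingers":1,"offset":[0.93,-0.46,-0.274],"rotation":[0,0,-0.41]},{"fingers":1,"offset":[0.93,-0.46,-0.274],"rotation":[0,0,-0.41]},{"fingers":1,"offset":[0.93,-0.46,-0.274],"rotation":[0,0,-0.41]}]'
python3 -c "
from h import *
to(.49,-.175,.26,5.6)"
```

```text
time_s: 0.8
ee_pos: [0.3614, -0.3372, 0.2597]
tool_rot: [0.866, 0.501, -0.0, -0.0]
ft_force: [-0.2, 0.3, 0.2]
width: 0.0937
grip_force: 0.0
offset [ 1.0235  0.1531 -0.0018] rot [-5.00e-04 -1.00e-04 -4.13e-01] t 0.8
```

```bash
python3 -m creep '[{"fingers":1,"offset":[1,0.15,0],"rotation":[0,0,-0.412]},{"fingers":1,"offset":[1,0.15,0],"rotation":[0,0,-0.412]},{"fingers":1,"offset":[1,0.15,0],"rotation":[0,0,-0.412]},{"fingers":1,"offset":[1,0.15,0],"rotation":[0,0,-0.412]},{"fingers":1,"offset":[1,0.15,0],"rotation":[0,0,-0.412]},{"fingers":1,"offset":[1,0.15,0],"rotation":[0,0,-0.412]},{"fingers":1,"offset":[1,0.15,0],"rotation":[0,0,-0.412]}]'
python3 - <<'E'
from h import *
im,d,c=grab("wrist"); cv2.imwrite("pics/w1.png",im); np.savez("w1.npz",im=im,d=d,**c)
print(-np.array(c["R"]).T@c["t"],np.round(c["R"],3))
E
```

```text
time_s: 1.5
ee_pos: [0.4866, -0.1796, 0.2598]
tool_rot: [0.673, 0.74, -0.0, -0.0]
ft_force: [0.6, 0.3, 0.2]
width: 0.0938
grip_force: 0.0
[ 0.47999747 -0.11359081  0.4396064 ] [[ 0.996  0.093 -0.002]
 [ 0.091 -0.969  0.231]
 [ 0.02  -0.23  -0.973]]
```

View pics/w1.png

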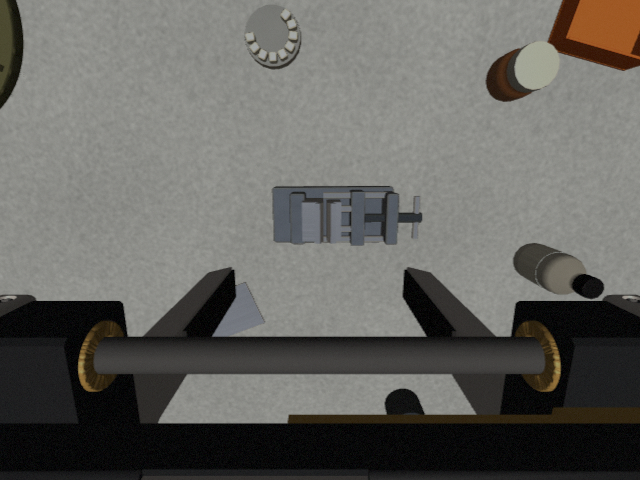

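The wrist view shows the vice at about u 273–420, v 185–245, with its screw on the right (+x). The gap seems to be near (325,220), so I'll zoom in there.

Run:
```python
from h import *
z=np.load("w1.npz"); c={k:z[k] for k in("intrinsics","R","t")}; p=pts(z["d"],c)
cv2.imwrite("pics/w1c.png",cv2.resize(z["im"][180:250,265:425],None,fx=5,fy=5,interpolation=cv2.INTER_CUBIC))
im=z["im"][205:235].mean((0,2)); q=np.median(p[205:235],0)
for u in range(286,350): print(u,int(im[u]),np.round(q[u]*1000).astype(int),end=";")
```

```text
286 90 [ 445 -189   21];287 90 [ 446 -188   21];288 90 [ 447 -188   21];289 82 [ 449 -188   21];290 80 [ 452 -183   50];291 84 [ 453 -182   51];292 86 [ 454 -183   50];293 87 [ 456 -182   51];294 87 [ 457 -182   51];295 87 [ 458 -182   51];296 87 [ 459 -182   51];297 87 [ 460 -182   51];298 87 [ 461 -182   51];299 88 [ 463 -182   51];300 88 [ 464 -182   50];301 95 [ 465 -182   50];302 112 [ 467 -179   68];303 119 [ 468 -178   68];304 119 [ 469 -178   68];305 119 [ 470 -178   68];306 119 [ 471 -178   68];307 119 [ 472 -178   68];308 118 [ 473 -178   68];309 119 [ 474 -178   68];310 119 [ 475 -177   67];311 119 [ 477 -177   68];312 119 [ 478 -177   68];313 119 [ 479 -177   67];314 118 [ 480 -175   78];315 118 [ 481 -175   78];316 118 [ 482 -175   79];317 118 [ 483 -175   79];318 118 [ 484 -175   79];319 109 [ 485 -175   80];320 83 [ 486 -175   77];321 66 [ 488 -175   74];322 66 [ 489 -176   70];323 78 [ 491 -184   21];324 87 [ 492 -184   21];325 89 [ 494 -184   21];326 71 [ 493 -176   68];327 66 [ 494 -175   71];328 70 [ 495 -175   74];329 70 [ 496 -174   77];330 86 [ 497 -173   80];331 110 [ 498 -173   79];332 118 [ 499 -173   79];333 118 [ 500 -173   79];334 118 [ 501 -173   78];335 119 [ 503 -173   78];336 120 [ 504 -175   68];337 120 [ 505 -175   68];338 120 [ 506 -175   67];339 120 [ 508 -175   68];340 118 [ 508 -173   68];341 106 [ 513 -182   22];342 97 [ 514 -182   21];343 97 [ 515 -182   22];344 97 [ 516 -182   22];345 97 [ 518 -182   21];346 97 [ 519 -181   22];347 97 [ 520 -181   21];348 92 [ 521 -181   23];349 76 [ 522 -179   37];
```

View pics/w1c.png

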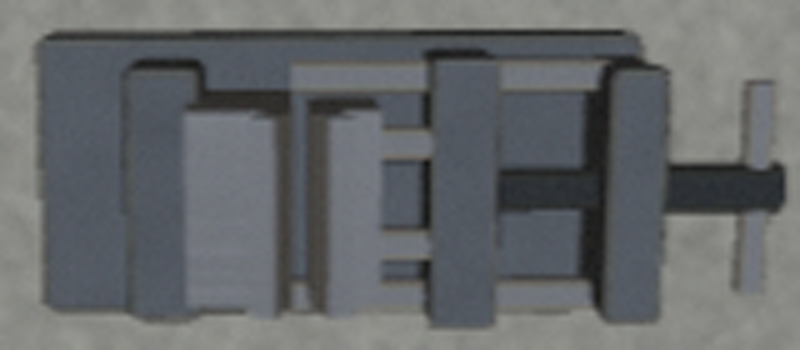

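The close view shows the thick fixed cheek on the left and the spring cheek on the right, with the gap at about u=325 in the full picture (crop x≈300). From the picture the gap is roughly 3–4 mm, so I'll try the thin blade first. Next I'll fit the lip edges and work out the move to the thin blade.

Run:
```python
from h import *
z=np.load("w1.npz"); c={k:z[k] for k in("intrinsics","R","t")}; p=pts(z["d"],c)
g=cv2.cvtColor(z["im"],cv2.COLOR_BGR2GRAY).astype(float)
A=[];B=[]
for v in range(207,239):
    row=g[v]
    def cross(a,b,up):
        for u in range(a,b):
            if (row[u]-92)*(row[u+1]-92)<=0 and (row[u+1]>row[u])==up: return u+(92-row[u])/(row[u+1]-row[u]+1e-9)
    a=cross(315,325,False); b=cross(326,335,True)
    if a: A.append(ray(c,a,v,.079)[:2])
    if b: B.append(ray(c,b,v,.079)[:2])
for n,Q in(("fixed lip",A),("spring lip",B)):
    Q=np.array(Q); k=np.polyfit(Q[:,1],Q[:,0],1); res=Q[:,0]-np.polyval(k,Q[:,1])
    print(n,len(Q),"x at y=-.175:",np.polyval(k,-.175),"yaw deg",-np.degrees(np.arctan(k[0])),"rms",res.std())
m=(p[...,2]>.074)&(p[...,2]<.084)&(p[...,0]>.478)&(p[...,0]<.486)
yy=p[...,1][m]; print("fixed y",np.percentile(yy,[0,2,98,100]))
m=(p[...,2]>.074)&(p[...,2]<.084)&(p[...,0]>.498)&(p[...,0]<.504)
yy=p[...,1][m]; print("spring y",np.percentile(yy,[0,2,98,100]))
to(.5425,.271,.26,-13.2)
```

```text
fixed lip 32 x at y=-.175: 0.48600981985753516 yaw deg 5.397993396726959 rms 7.701693704092743e-05
spring lip 32 x at y=-.175: 0.49745212118639054 yaw deg 5.803993782515356 rms 9.595599163924679e-05
fixed y [-0.20116109 -0.19966101 -0.15747656 -0.15706174]
spring y [-0.19968122 -0.19893408 -0.15672991 -0.15553478]
offset [ 2.2173e+00  4.8970e-01 -2.0000e-04] rot [-0.0004  0.      0.2162] t 1.55
```

```bash
python3 -m creep '[{"fingers":1,"offset":[1,0.22,0],"rotation":[0,0,0.1]},{"fingers":1,"offset":[1,0.22,0],"rotation":[0,0,0.1]},{"fingers":1,"offset":[1,0.22,0],"rotation":[0,0,0.1]},{"fingers":1,"offset":[1,0.22,0],"rotation":[0,0,0.1]},{"fingers":1,"offset":[1,0.22,0],"rotation":[0,0,0.1]}]'
python3 -m creep '[{"fingers":1,"offset":[1,0.3,0],"rotation":[0,0,0.1]},{"fingers":1,"offset":[1,0.3,0],"rotation":[0,0,0.1]},{"fingers":1,"offset":[1,0.3,0],"rotation":[0,0,0.1]},{"fingers":1,"offset":[1,0.3,0],"rotation":[0,0,0.1]},{"fingers":1,"offset":[1,0.3,0],"rotation":[0,0,0.1]},{"fingers":1,"offset":[1,0.3,0],"rotation":[0,0,0.1]}]'
python3 - <<'E'
from h import *
im,d,c=grab("wrist"); np.savez("w2.npz",im=im,d=d,**c); cv2.imwrite("pics/w2.png",im)
p=pts(d,c)
m=(p[...,2]>.093)&(p[...,2]<.109)&(p[...,0]>.45)&(p[...,0]<.62)&(p[...,1]>.1)&(p[...,1]<.33)
n,L,st,_=cv2.connectedComponentsWithStats(m.astype(np.uint8))
for i in range(1,n):
    if st[i,4]>150:
        q=p[L==i]; print(st[i],np.median(q[:,2]),cv2.minAreaRect((q[:,:2]*1000).astype(np.float32)))
to(.5425,.271,.14,-13.2)
E
```

```text
time_s: 2.05
ee_pos: [0.5115, 0.0277, 0.2603]
tool_rot: [0.725, 0.689, 0.0, -0.0]
ft_force: [-0.2, -0.4, 0.2]
width: 0.0936
grip_force: 0.0
time_s: 2.65
ee_pos: [0.5824, 0.2215, 0.2594]
tool_rot: [0.775, 0.632, -0.001, -0.0]
ft_force: [0.4, -1.2, 0.5]
width: 0.0938
grip_force: 0.0
[255 173  26  31 756] 0.1014283590555792 ((539.233154296875, 271.19952392578125), (30.003583908081055, 24.198638916015625), 76.27274322509766)
[ 256  225   24   53 1216] 0.10163758582796836 ((524.0090942382812, 207.2338409423828), (54.43110656738281, 23.666841506958008), 76.07562255859375)
[256 291  24  39 861] 0.10162683268197757 ((508.0619812011719, 143.37261962890625), (42.35877990722656, 24.33292579650879), 76.03215026855469)
offset [ 0.2081 -0.2452  0.5989] rot [-0.0004  0.0005  0.0179] t 2.7
```

```bash
python3 -c "
from h import *
to(.5393,.2712,.13,-13.8)"
```

```text
offset [ 0.2059 -0.261   0.6489] rot [-0.0004  0.0005  0.0249] t 2.7
```

```bash
python3 -m creep '[{"fingers":1,"offset":[0.206,-0.261,0.3],"rotation":[0,0,0.025]},{"fingers":1,"offset":[0.206,-0.261,0.3],"rotation":[0,0,0.025]},{"fingers":1,"offset":[0.206,-0.261,0.649],"rotation":[0,0,0.025]},{"fingers":1,"offset":[0.206,-0.261,0.649],"rotation":[0,0,0.025]},{"fingers":1,"offset":[0.206,-0.261,0.649],"rotation":[0,0,0.025]},{"fingers":1,"offset":[0.206,-0.261,0.649],"rotation":[0,0,0.025]}]'
python3 -c "
from h import *
to(.5393,.2712,.071,-13.8)"
```

```text
time_s: 3.3
ee_pos: [0.5399, 0.2713, 0.132]
tool_rot: [0.787, 0.617, 0.001, 0.0]
ft_force: [0.1, -0.4, 1.2]
width: 0.0942
grip_force: 0.0
offset [-0.0012 -0.003   0.305 ] rot [ 0.0008 -0.0005 -0.0005] t 3.3
```

```bash
python3 -m creep '[{"fingers":1,"offset":[0,-0.003,0.15],"rotation":[0,0,0]},{"fingers":1,"offset":[0,-0.003,0.3],"rotation":[0,0,0]},{"fingers":1,"offset":[0,-0.003,0.3],"rotation":[0,0,0]},{"fingers":-1,"offset":[0,-0.003,0.3],"rotation":[0,0,0]},{"fingers":-1,"offset":[0,-0.003,0.3],"rotation":[0,0,0]},{"fingers":-1,"offset":[0,-0.003,0.3],"rotation":[0,0,0]},{"fingers":-1,"offset":[0,-0.003,0.3],"rotation":[0,0,0]},{"fingers":-1,"offset":[0,-0.003,0.3],"rotation":[0,0,0]},{"fingers":-1,"offset":[0,-0.003,0.3],"rotation":[0,0,0]},{"fingers":-1,"offset":[0,-0.003,0.3],"rotation":[0,0,0]},{"fingers":-1,"offset":[0,-0.003,0.3],"rotation":[0,0,0]},{"fingers":-1,"offset":[0,-0.003,0.3],"rotation":[0,0,0]}]'
```

```text
time_s: 4.5
ee_pos: [0.5384, 0.2729, 0.0704]
tool_rot: [0.787, 0.618, -0.0, -0.0]
ft_force: [0.9, 0.5, 0.3]
width: 0.0254
grip_force: 0.1
```

```bash
python3 -m creep '[{"fingers":-1,"offset":[0,0,0],"rotation":[0,0,0]},{"fingers":-1,"offset":[0,0,0],"rotation":[0,0,0]},{"fingers":-1,"offset":[0,0,0],"rotation":[0,0,0]}]'
python3 -m creep '[{"fingers":-1,"offset":[0,0,-0.1],"rotation":[0,0,0]},{"fingers":-1,"offset":[0,0,-0.2],"rotation":[0,0,0]},{"fingers":-1,"offset":[0,0,-0.4],"rotation":[0,0,0]},{"fingers":-1,"offset":[0,0,-0.6],"rotation":[0,0,0]},{"fingers":-1,"offset":[0,0,-0.7],"rotation":[0,0,0]},{"fingers":-1,"offset":[0,0,-0.7],"rotation":[0,0,0]},{"fingers":-1,"offset":[0,0,-0.7],"rotation":[0,0,0]}]'
python3 -c "
from h import *
to(.492,-.178,.21,5.6)"
```

```text
time_s: 4.8
ee_pos: [0.5384, 0.2729, 0.0704]
tool_rot: [0.787, 0.618, -0.0, -0.0]
ft_force: [1.1, 0.5, -0.2]
width: 0.0236
grip_force: 30.0
time_s: 5.5
ee_pos: [0.5381, 0.2728, 0.2094]
tool_rot: [0.787, 0.618, -0.0, -0.0]
ft_force: [-0.0, -0.4, -1.6]
width: 0.0237
grip_force: 30.0
offset [-2.2446e+00  3.1060e-01 -1.9000e-03] rot [-0.0006  0.0003 -0.2248] t 5.5
```

```bash
python3 -m creep '[{"fingers":-1,"offset":[-1,0.14,0],"rotation":[0,0,-0.1]},{"fingers":-1,"offset":[-1,0.14,0],"rotation":[0,0,-0.1]},{"fingers":-1,"offset":[-1,0.14,0],"rotation":[0,0,-0.1]},{"fingers":-1,"offset":[-1,0.14,0],"rotation":[0,0,-0.1]},{"fingers":-1,"offset":[-1,0.14,0],"rotation":[0,0,-0.1]}]'
python3 -m creep '[{"fingers":-1,"offset":[-1,0,0],"rotation":[0,0,-0.1]},{"fingers":-1,"offset":[-1,0,0],"rotation":[0,0,-0.1]},{"fingers":-1,"offset":[-1,0,0],"rotation":[0,0,-0.1]},{"fingers":-1,"offset":[-1,0,0],"rotation":[0,0,-0.1]},{"fingers":-1,"offset":[-1,0,0],"rotation":[0,0,-0.1]},{"fingers":-1,"offset":[-1,0,0],"rotation":[0,0,-0.1]}]'
python3 -c "
from h import *
to(.492,-.178,.21,5.6)"
```

```text
time_s: 6.0
ee_pos: [0.5171, 0.0677, 0.2087]
tool_rot: [0.74, 0.673, -0.001, -0.001]
ft_force: [1.0, 0.5, -1.6]
width: 0.024
grip_force: 30.0
time_s: 6.6
ee_pos: [0.4998, -0.1277, 0.2089]
tool_rot: [0.686, 0.727, -0.0, -0.001]
ft_force: [-0.5, 0.1, -2.0]
width: 0.024
grip_force: 30.0
offset [-0.2488 -0.0538 -0.0054] rot [-0.0015 -0.0008 -0.0262] t 6.6
```

```bash
python3 -m creep '[{"fingers":-1,"offset":[-0.249,-0.054,0],"rotation":[0,0,-0.026]},{"fingers":-1,"offset":[-0.249,-0.054,0],"rotation":[0,0,-0.026]},{"fingers":-1,"offset":[-0.249,-0.054,0],"rotation":[0,0,-0.026]},{"fingers":-1,"offset":[-0.249,-0.054,0.12],"rotation":[0,0,-0.026]},{"fingers":-1,"offset":[-0.249,-0.054,0.24],"rotation":[0,0,-0.026]},{"fingers":-1,"offset":[-0.249,-0.054,0.24],"rotation":[0,0,-0.026]},{"fingers":-1,"offset":[-0.249,-0.054,0.24],"rotation":[0,0,-0.026]}]'
python3 - <<'E'
from h import *
im,d,c=grab("wrist"); np.savez("w3.npz",im=im,d=d,**c)
K,R,t=[np.array(c[k],float) for k in("intrinsics","R","t")]
q=K@(R@np.array([.492,-.178,.08])+t); q/=q[2]; print(q)
u,v=q[:2].astype(int); u0=max(0,u-80);v0=max(0,v-75)
cv2.imwrite("pics/w3.png",cv2.resize(im[v0:v0+120,u0:u0+160],None,fx=5,fy=5,interpolation=cv2.INTER_CUBIC)); print(u0,v0)
im,d,c=grab("side"); np.savez("s3.npz",im=im,d=d,**c)
to(.492,-.178,.16,5.6)
E
```

```text
time_s: 7.3
ee_pos: [0.493, -0.1763, 0.1629]
tool_rot: [0.671, 0.742, 0.0, -0.0]
ft_force: [0.2, -0.1, 0.0]
width: 0.0238
grip_force: 30.0
[318.44299912 248.22994184   1.        ]
238 173
offset [-0.0043 -0.0067  0.0186] rot [0.001  0.0005 0.0018] t 7.4
```

View pics/w3.png

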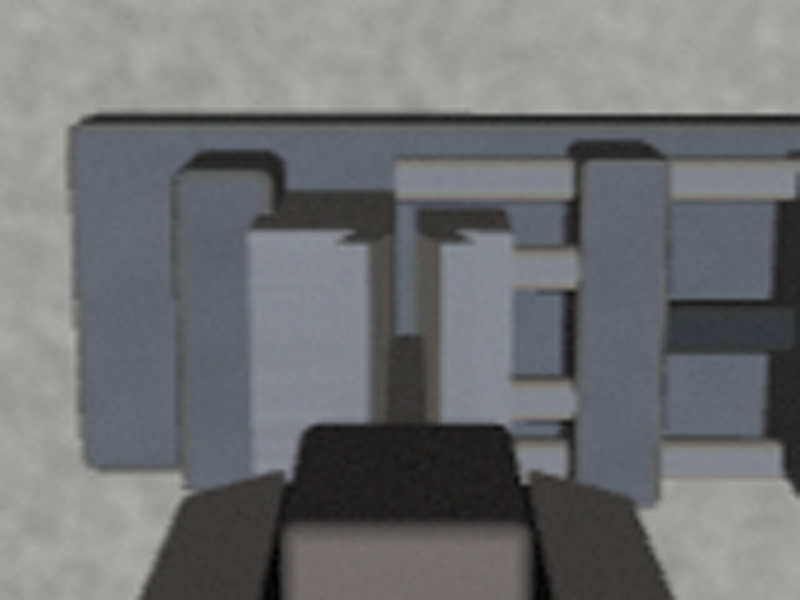

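The handle (centre about x=407 in the crop) sits over the gap (centre about x=405), so it's aligned to within about 0.5 mm. I'll lower it gently and watch the force.

```bash
python3 -m creep '[{"fingers":-1,"offset":[-0.004,-0.004,0.06],"rotation":[0,0,0]},{"fingers":-1,"offset":[-0.004,-0.004,0.12],"rotation":[0,0,0]},{"fingers":-1,"offset":[-0.004,-0.004,0.12],"rotation":[0,0,0]},{"fingers":-1,"offset":[-0.004,-0.004,0.12],"rotation":[0,0,0]}]'
python3 -m creep '[{"fingers":-1,"offset":[0,0,0.01],"rotation":[0,0,0]},{"fingers":-1,"offset":[0,0,0.02],"rotation":[0,0,0]},{"fingers":-1,"offset":[0,0,0.02],"rotation":[0,0,0]}]'
```

```text
time_s: 7.8
ee_pos: [0.4917, -0.1784, 0.1381]
tool_rot: [0.671, 0.741, -0.0, -0.0]
ft_force: [-0.4, 0.5, -0.7]
width: 0.0238
grip_force: 30.0
time_s: 8.1
ee_pos: [0.4918, -0.1784, 0.1343]
tool_rot: [0.671, 0.741, -0.0, -0.0]
ft_force: [0.5, -1.1, -0.4]
width: 0.0239
grip_force: 30.0
```

```bash
for i in 1; do :; done; python3 -m creep '[{"fingers":-1,"offset":[0,0,0.01],"rotation":[0,0,0]},{"fingers":-1,"offset":[0,0,0.01],"rotation":[0,0,0]}]'
python3 -m creep '[{"fingers":-1,"offset":[0,0,0.01],"rotation":[0,0,0]},{"fingers":-1,"offset":[0,0,0.01],"rotation":[0,0,0]}]'
```

```text
time_s: 8.3
ee_pos: [0.4918, -0.1784, 0.1322]
tool_rot: [0.671, 0.741, -0.0, -0.0]
ft_force: [0.1, 0.5, -0.2]
width: 0.0239
grip_force: 30.0
time_s: 8.5
ee_pos: [0.4919, -0.1784, 0.1303]
tool_rot: [0.671, 0.741, 0.0, 0.0]
ft_force: [0.1, -0.0, -0.8]
width: 0.0233
grip_force: 30.0
```

```bash
python3 -m creep '[{"fingers":-1,"offset":[0,0,0.01],"rotation":[0,0,0]},{"fingers":-1,"offset":[0,0,0.01],"rotation":[0,0,0]}]'
```

```text
time_s: 8.7
ee_pos: [0.4923, -0.1785, 0.1286]
tool_rot: [0.671, 0.741, 0.0, 0.001]
ft_force: [2.6, 0.5, -0.9]
width: 0.024
grip_force: 30.0
```

```bash
python3 -m creep '[{"fingers":-1,"offset":[0,0.004,0],"rotation":[0,0,0]},{"fingers":-1,"offset":[0,0.004,0.01],"rotation":[0,0,0]},{"fingers":-1,"offset":[0,0.004,0.01],"rotation":[0,0,0]}]'
```

```text
time_s: 9.0
ee_pos: [0.4929, -0.1784, 0.1266]
tool_rot: [0.671, 0.741, 0.0, 0.0]
ft_force: [3.9, -0.4, 0.5]
width: 0.0243
grip_force: 30.0
```

```bash
python3 -m creep '[{"fingers":-1,"offset":[0,0,0.01],"rotation":[0,0,0]},{"fingers":-1,"offset":[0,0,0.01],"rotation":[0,0,0]}]'
```

```text
time_s: 9.2
ee_pos: [0.4932, -0.1785, 0.1249]
tool_rot: [0.671, 0.741, 0.0, 0.001]
ft_force: [4.5, -0.3, 2.8]
width: 0.0239
grip_force: 30.0
```

```bash
python3 -m creep '[{"fingers":-1,"offset":[0,0.005,0],"rotation":[0,0,0]},{"fingers":-1,"offset":[0,0.005,0],"rotation":[0,0,0]}]'
```

```text
time_s: 9.4
ee_pos: [0.4935, -0.1783, 0.1244]
tool_rot: [0.671, 0.741, -0.0, -0.0]
ft_force: [1.6, -0.2, 3.8]
width: 0.0239
grip_force: 30.0
```

```bash
python3 -m creep '[{"fingers":-1,"offset":[0,0,0.01],"rotation":[0,0,0]},{"fingers":-1,"offset":[0,0,0.01],"rotation":[0,0,0]}]'
```

```text
time_s: 9.6
ee_pos: [0.4935, -0.1782, 0.1221]
tool_rot: [0.671, 0.741, -0.0, -0.0]
ft_force: [2.1, -0.9, 0.4]
width: 0.0241
grip_force: 30.0
```

```bash
python3 -m creep '[{"fingers":-1,"offset":[0,0,0.01],"rotation":[0,0,0]},{"fingers":-1,"offset":[0,0,0.01],"rotation":[0,0,0]}]'
```

```text
time_s: 9.8
ee_pos: [0.4935, -0.1782, 0.1201]
tool_rot: [0.671, 0.741, -0.0, -0.0]
ft_force: [2.1, 0.2, -0.1]
width: 0.0236
grip_force: 30.0
```

```bash
python3 -m creep '[{"fingers":-1,"offset":[0,0.002,0.01],"rotation":[0,0,0]}]'
```

```text
time_s: 9.9
ee_pos: [0.4937, -0.1782, 0.1183]
tool_rot: [0.671, 0.741, -0.0, -0.0]
ft_force: [-1.4, -0.1, 2.4]
width: 0.0239
grip_force: 30.0
```

```bash
python3 -m creep '[{"fingers":-1,"offset":[0,0,0.01],"rotation":[0,0,0]}]'
```

```text
time_s: 10.0
ee_pos: [0.4937, -0.1782, 0.1161]
tool_rot: [0.671, 0.741, -0.0, -0.0]
ft_force: [-0.9, -0.5, 2.6]
width: 0.0239
grip_force: 30.0
```

```bash
python3 -m creep '[{"fingers":-1,"offset":[0,0,0.01],"rotation":[0,0,0]}]'
```

```text
time_s: 10.1
ee_pos: [0.4937, -0.1782, 0.114]
tool_rot: [0.671, 0.741, -0.0, -0.0]
ft_force: [-3.0, -0.5, 2.3]
width: 0.0238
grip_force: 30.0
```

```bash
python3 -m creep '[{"fingers":-1,"offset":[0,0,0.01],"rotation":[0,0,0]}]'
```

```text
time_s: 10.2
ee_pos: [0.4937, -0.1782, 0.1121]
tool_rot: [0.671, 0.741, -0.0, -0.0]
ft_force: [-3.2, 0.4, 2.9]
width: 0.0237
grip_force: 30.0
```

The drag is steady at about 2.5 N while it slides down, and the tip is now about 28 mm below the lip top. I'll ease the sideways load, then check the drag with a short up and down stroke.

```bash
python3 -m creep '[{"fingers":-1,"offset":[0,-0.0015,0],"rotation":[0,0,0]},{"fingers":-1,"offset":[0,-0.0015,-0.01],"rotation":[0,0,0]},{"fingers":-1,"offset":[0,-0.0015,-0.02],"rotation":[0,0,0]}]'
```

```text
time_s: 10.5
ee_pos: [0.4936, -0.1781, 0.1162]
tool_rot: [0.671, 0.741, -0.0, -0.0]
ft_force: [0.3, -0.2, -5.8]
width: 0.0239
grip_force: 30.0
```

```bash
python3 -m creep '[{"fingers":-1,"offset":[0,0,0.01],"rotation":[0,0,0]},{"fingers":-1,"offset":[0,0,0.022],"rotation":[0,0,0]}]'
```

```text
time_s: 10.7
ee_pos: [0.4937, -0.1784, 0.1123]
tool_rot: [0.671, 0.741, -0.0, 0.0]
ft_force: [-1.4, -1.7, 1.7]
width: 0.0239
grip_force: 30.0
```

The force was −5.8 N going up and +1.7 N going down, with almost no side load. That is real two-sided drag, so the thin blade fits. I'll let go of it.

```bash
python3 -m creep '[{"fingers":-0.3,"offset":[0,0,0],"rotation":[0,0,0]},{"fingers":-0.3,"offset":[0,0,0],"rotation":[0,0,0]},{"fingers":0.2,"offset":[0,0,0],"rotation":[0,0,0]},{"fingers":0.2,"offset":[0,0,0],"rotation":[0,0,0]},{"fingers":0.2,"offset":[0,0,0],"rotation":[0,0,0]},{"fingers":0.2,"offset":[0,0,0],"rotation":[0,0,0]},{"fingers":0.2,"offset":[0,0,0],"rotation":[0,0,0]}]'
python3 -m creep '[{"fingers":0.2,"offset":[0,0,-0.1],"rotation":[0,0,0]},{"fingers":0.2,"offset":[0,0,-0.3],"rotation":[0,0,0]},{"fingers":0.2,"offset":[0,0,-0.5],"rotation":[0,0,0]},{"fingers":0.2,"offset":[0,0,-0.7],"rotation":[0,0,0]},{"fingers":0.2,"offset":[0,0,-0.7],"rotation":[0,0,0]},{"fingers":0.2,"offset":[0,0,-0.7],"rotation":[0,0,0]}]'
python3 - <<'E'
from h import *
a,d,c=grab("side"); p=pts(d,c)
m=(p[...,2]>.084)&(abs(p[...,0]-.493)<.04)&(abs(p[...,1]+.178)<.04)&(p[...,2]<.17)
q=p[m]; print("side: handle z range",np.percentile(q[:,2],[1,99]),q[:,:2].mean(0))
b,d,c=grab("wrist"); p=pts(d,c)
m=(p[...,2]>.13)&(p[...,2]<.155)&(abs(p[...,0]-.493)<.05)&(abs(p[...,1]+.178)<.05)
q=p[m]; print("wrist: top z",np.median(q[:,2]),cv2.minAreaRect((q[:,:2]*1000).astype(np.float32)))
s,_,_=grab("scene")
cv2.imwrite("pics/end.png",np.hstack([cv2.resize(a[160:380,240:440],(400,440)),cv2.resize(s[190:330,220:500],(400,440))]))
E
```

```text
time_s: 11.4
ee_pos: [0.4937, -0.1782, 0.112]
tool_rot: [0.671, 0.741, 0.0, -0.0]
ft_force: [-0.4, 0.2, 0.5]
width: 0.0561
grip_force: 0.0
time_s: 12.0
ee_pos: [0.4938, -0.1783, 0.2522]
tool_rot: [0.671, 0.741, 0.0, 0.0]
ft_force: [0.4, -0.1, -1.1]
width: 0.0563
grip_force: 0.0
side: handle z range [0.08815477 0.14511119] [ 0.49293724 -0.16765434]
wrist: top z 0.14323054494160165 ((492.4315490722656, -179.14706420898438), (23.66541290283203, 29.407760620117188), 5.833015441894531)
```

View pics/end.png

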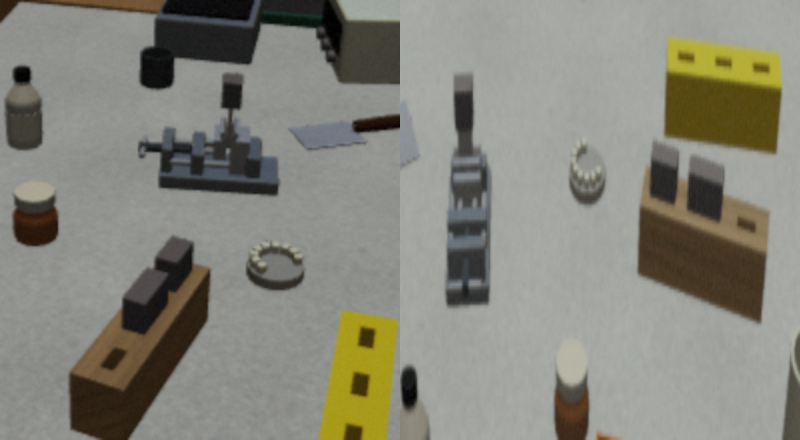

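The thin blade stands upright at (232,90) in the left half, with its handle clear of the vice. Its top is at 143 mm, so about 27 mm of the blade is in. The other two blades hang in the wooden rack and the robot is clear.

```bash
python3 -c "
from h import *
print(r.sign_off())"
```

```text
the job is handed in; nothing more can be done
None
```

The thin blade fits: it dragged about 3–4 N and now stands upright by itself in the vice, about half its length in, with the mid and thick blades still in the rack; the job is handed in after about 12 s of robot time.

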